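# Back the carving turntable up one ratchet notch

## Robot

A 7-joint arm with a two-finger parallel gripper is mounted at the origin on the work surface. World frame = base frame: x ahead of the robot, y to its left, z up, the work surface at z = 0. Lengths are in mm, angles in rad, forces in N, time in s.
With the tool pointing down it reaches from about 350 to 775 mm from the base axis. Payload 3.1 kg.
Tool frame: the origin (TCP) lies between the finger pads; the fingertips stand env.nose_length ahead of it and the grasp point (between the pads) lies 3 mm ahead of it (env.nose_length is the distance from the TCP to the fingertips, in mm); z points along the fingers, y is the direction in which the jaws open and shut (so a half turn about z gives the same grasp; the last joint's range is limited). The gripper opens to 85 mm and grips with 20 to 120 N. Pads are 22 mm wide; open, the fingers measure 114 mm over their backs; the gripper's body (76 mm by 85 mm) begins 54 mm behind the grasp point. The pads swing forward as they close: fully open they stand 13 mm farther back than shut.
Start: joints at [1.131, 0.311, 0.014, 1.512, -0.004, 1.319, -0.027], TCP at [213.099, -507.056, 253.304] pointing down, gripper open.
Joint ranges: [-2.7, 2.7], [-0.3, 1.91], [-1.27, 1.3], [0.12, 2.57], [-1.44, 4.58], [0.2, 2.03], [-3.05, 3.05]. Speed limits (rad/s): [2.79, 2.79, 3.14, 3.14, 3.14, 3.14, 3.14].

## Interface

Orientations are given as a unit quaternion [x, y, z, w].
In Python, from cell import get_obs, optics, job_done, env gives the robot as it stands. The module is installed in compiled form; this text tells all that it offers.
- The arm moves only by the tool drive_tool, never from a script. Its argument "series" is a list of rows, each a list of 3 entries, a list of its own where there are three numbers: the closure, from 0 (fully open) to 1 (shut), then the shift along the tool's x, y, z in cm, then the turn about the tool's z in degrees. In form: [[hand, [tx, ty, tz], twist], ...]. A call has 1 to 10 rows; each row is the pose to reach, as a shift and turn from the pose commanded when the call began, along the tool's axes at that moment; what a row does not reach only later rows make up. A row lasts 1/10 s, in which the tool goes at most 50 mm and 8.59 degrees, less where a joint would pass 70% of its speed; a pose out of reach is approached as far as the arm can. A call with a gripper value outside its range is refused whole. The fingers move at their own pace and stop on an object; "squeeze" is the grip in N (left out, the last holds). Time passes only in rows, so rows that repeat a pose let the fingers close. It gives the time, the measured TCP pose, the force and the opening at its end, in the units of the state.
- get_obs(): the state, without advancing time (a new reading comes with each control period).
- optics.read_camera(name): name is "scene" or "top" or "wrist"; returns the picture (480x640x3 uint8, blue, green, red); there is no depth.
- optics.camera_info(name): a dict with "fovy" (degrees; the focal length in pixels is half the picture's height over the tangent of half this angle, whatever the lens; pixels are square), "cx", "cy" (the principal point, pixels), "position" and "attitude" of the camera in the world. Camera axes: x right, y up, looking along -z (the intrinsics and any distortion apply to the point x, -y, -z); pixel columns grow to the right and rows downward; lengths in mm; the calibration is good to about 2 mm. A picture is of the moment at which its call begins: read the wrist's pose just before it. camera_info takes no time and is no camera call; for the wrist camera it gives the pose at the moment of the call.
- job_done(): hands the job in, once; it reports no verdict.
The state is a dict: "time_s": time; "joint_pos": joint angles; "qd": joint speeds; "tau": joint torques, N m; "ee_pos": TCP position; "eef_rot": TCP orientation; "contact_force": force on the tool from outside, world axes, zero at the start; "wrist_torque": the same for the moment, N m; "width": finger opening in mm.
Only numpy, scipy, OpenCV 4.12 (cv2) and the standard library are available. Lean on these libraries where they do the work, as an engineer would, in place of code of your own. Each camera call takes 0.05 s, during which the arm holds its last target. There are 200 camera calls.

## Task

The carving turntable is locked by its ratchet. With closed fingertips, flip the red-knobbed pawl up off the teeth so that it stays back on its own, push the orange peg to turn the table backward (clockwise seen from above) by exactly one notch, then push the red knob back over so that the pawl drops fully into the next notch. Grasp and lift nothing, leave the carved rosette lying on the middle of the turntable and do not disturb the glue bottle, the tin or the screwdriver.

Things in the scene. Friction and masses are not known exactly. Their poses are not given: they have to be found in the camera images.
- stand: green fixed base screwed to the bench, a disc 290 mm across, 18 mm high; origin on the turntable's vertical axis at bench height. Its +y axis points along the radius to the pawl, where a 60 mm wide tongue reaches 215 mm out. The pawl's pivot lies between two steel cheeks 66 mm high, 172 mm from the axis and 55 mm above the bench
- disc_top (a point): centre of the top of the turntable's wooden disc, 60 mm above the bench, on the axis. The disc is 216 mm across. Under it turns a steel ring 280 mm across, its top 35 mm above the bench, with 12 brass saw teeth 12 mm high round the rim (112 to 140 mm from the axis), 30 degrees apart
- wheel (a joint): turn of the turntable in rad, growing clockwise seen from above (backward). The pawl starts in the notch at 0, with play of 0.08 either way; the next notch backward is at 0.524 with the same play. With the pawl down, steep tooth faces stop a backward turn; forward turning lifts the pawl over the ramps. Turns stiffly (0.2 N m, 2 to 3 N at the peg) and stays where it is left
- wheel_peg (a point): centre of the top of the orange upright push peg, 16 mm in diameter, 42 mm tall, fixed on the wooden disc 90 mm from the axis; its top is 102 mm above the bench. With the turntable at 0 it lies at -60 degrees in the base's frame (counter-clockwise positive from above, 0 along the base's x); one notch backward at -90 degrees, opposite the pawl
- pawl (a joint): angle of the pawl about its horizontal pivot in rad: 0 fully down in a notch, 1.15 lifted right back to its stop. It tips over like a toggle by its knob's weight: below 0.5 it falls down, above 0.75 it falls back to the stop and stays. Under 2 N at the knob moves it. Its nose, 10 mm wide, 126 mm from the axis, goes fully down only where a notch lies under it
- pawl_knob (a point): centre of the red ball knob, 24 mm in diameter, on a 9 mm stem 75 mm from the pivot. Pawl down: 136 mm from the axis, 121 mm above the bench. Pushed away from the axis it lifts the pawl, passes 130 mm height and stops 217 mm from the axis, 115 mm high. The lifted nose then stands up to 107 mm height, 150 mm from the axis, behind a finger that pushed: withdraw upward
- rosette: loose pale carved wooden rosette, 96 mm across and 12 mm thick with a boss 34 mm wide to 22 mm, lying on the middle of the wooden disc; origin at the centre of its underside. To be left there; it may turn with the disc
- glue: yellow glue bottle with a white cap standing beside the turntable, 54 mm across, 120 mm tall; origin at the centre of its underside. Bystander
- tin: blue-banded steel tin standing beside the turntable, 72 mm across, 75 mm tall; origin at the centre of its underside. Bystander
- screwdriver: screwdriver with a dark wooden handle lying beside the turntable along its own x, 220 mm long, under 35 mm high. Bystander
Not all that is in view belongs to the job. Of the things that look like the rosette, the middle-sized one is meant.

How it is judged:
By the outcome, as a careful person would: the job done as asked, in the order asked, and still so for the second after the job is handed in, with the robot touching nothing.
It also fails if it takes over 59 s, if anything falls off the work surface, if the arm or the gripper's body presses on something with over 40 N, if the wrist force passes 120 N, or if a joint passes its speed limit or range.

## Working session

There is one attempt and no reset: what is moved stays moved. The work goes in short steps, Python scripts to look and compute and a tool call to move; the robot and the scene stay as the last step left them, time stands still between calls to the robot, and variables do not carry over. Pictures are saved under pics/ and viewed, about 8 in all and at most 12, crops included, and the job is handed in when it is done.

Besides the shell and the picture viewer there is one more tool, called after "Call:" as a command line: name --argument value ..., lists and objects as JSON in quotes. drive_tool: Moves the arm, as the interface text tells. Its arguments: {"type":"object","properties":{"series":{"type":"array"},"squeeze":{"type":"number"}},"required":["series"]}

```bash
mkdir -p pics
python3 - <<'E'
from cell import get_obs, optics, env
import cv2
o=get_obs()
print({k:o[k] for k in('time_s','ee_pos','eef_rot','width','contact_force')},env.nose_length)
for n in('top','scene'):
    print(n,optics.camera_info(n)); cv2.imwrite(f'pics/{n}0.png',optics.read_camera(n))
E
```

```text
{'time_s': 0.0, 'ee_pos': array([ 212.80850226, -506.42308954,  252.2165624 ]), 'eef_rot': array([ 9.80277735e-01,  1.97621249e-01, -2.88783085e-04, -1.14939038e-03]), 'width': 85.70928018712861, 'contact_force': array([-0.03809416, -0.63465302,  0.14493732])} 22.0
top {'fovy': 57.161557488232404, 'cx': 322.1616010480875, 'cy': 238.93055477994082, 'position': array([498.829376  , -13.15579333, 907.39674357]), 'attitude': array([-0.04678961,  0.0440157 ,  0.70820436, -0.70307889])}
scene {'fovy': 56.19427878451146, 'cx': 317.26881082515894, 'cy': 241.4789978241403, 'position': array([1110.92059839,  147.15586973,  865.81874965]), 'attitude': array([0.17813817, 0.24221376, 0.77118974, 0.56112893])}
```

View pics/top0.png

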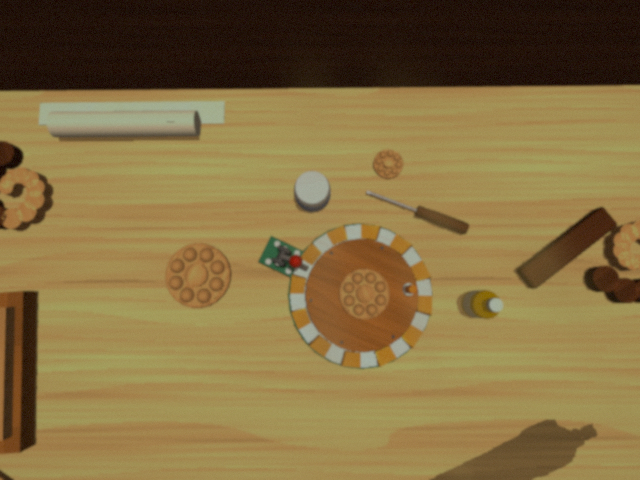

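View pics/scene0.png

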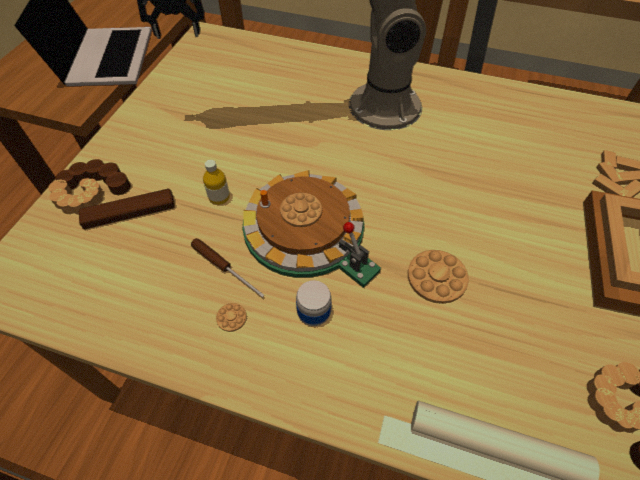

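The top view shows the turntable at about (361,296), the knob at (296,262), the peg at (410,289), glue at (487,304) and the tin at (312,188). The scene view puts the knob at (349,228) and the peg at (264,198). Next I'll measure these.

```bash
cat > h.py <<'E'
import numpy as np, cv2
from scipy.spatial.transform import Rotation as R
from cell import get_obs, optics
def ray(n,uv,info=None):
    c=info or optics.camera_info(n); f=240/np.tan(np.radians(c['fovy'])/2)
    uv=np.atleast_2d(uv).astype(float)
    d=np.c_[(uv[:,0]-c['cx'])/f,-(uv[:,1]-c['cy'])/f,-np.ones(len(uv))]
    return c['position'],R.from_quat(c['attitude']).apply(d)
def plane(n,uv,z,info=None):
    p,d=ray(n,uv,info); return p+d*((z-p[2])/d[:,2])[:,None]
def tri(a,b):
    A=np.zeros((3,3));B=np.zeros(3);
    for p,d in(a,b):
        d=d[0]/np.linalg.norm(d[0]);M=np.eye(3)-np.outer(d,d);A+=M;B+=M@p
    return np.linalg.solve(A,B)
def blob(im,lo,hi,c,r,name=None):
    h=cv2.cvtColor(im,cv2.COLOR_BGR2HSV); m=cv2.inRange(h,lo,hi)
    k=np.zeros_like(m);cv2.circle(k,c,r,255,-1);m&=k
    ys,xs=np.nonzero(m); return np.array([xs.mean(),ys.mean()]) if len(xs) else None,len(xs),m
E
python3 - <<'E'
from h import *
t=cv2.imread('pics/top0.png');s=cv2.imread('pics/scene0.png')
def red(im,c,r=12):
    return blob(im,(0,200,90),(4,255,255),c,r)
for im,c in((t,(296,262)),(s,(349,228)),):
    u,n,_=red(im,c);print('knob',u,n)
kt=red(t,(296,262))[0];ks=red(s,(349,228))[0]
K=tri(ray('top',kt),ray('scene',ks));print('K',K,plane('top',kt,121),plane('scene',ks,121))
# ring outline: fit ellipse of orange/white/wood region outer edge via disc: wood mask
h=cv2.cvtColor(t,cv2.COLOR_BGR2HSV)
for p in[(340,340),(345,250),(390,320),(300,300),(325,345),(250,350),(410,289),(408,287),(412,291),(405,289)]:print(p,h[p[1],p[0]])
a=t[225:370,260:440];b=s[160:290,230:390]
cv2.imwrite('pics/crop.png',np.hstack([cv2.resize(a,(540,435),interpolation=2),cv2.resize(s[180:220,240:285],(260,435),interpolation=2)]))
E
```

```text
knob [294.73134328 261.08955224] 67
knob [348.25     226.359375] 64
K [560.52023359  38.8962567  124.64411448] [[560.86178991  38.92430821 121.        ]] [[557.75167329  38.5762345  121.        ]]
(340, 340) [ 15 161 127]
(345, 250) [ 14 180 136]
(390, 320) [ 14 203 132]
(300, 300) [ 44  23 170]
(325, 345) [ 18 180 154]
(250, 350) [ 23 124 164]
(410, 289) [ 17 201 155]
(408, 287) [ 14 181 111]
(412, 291) [ 15 193 161]
(405, 289) [ 13 126  93]
```

View pics/crop.png

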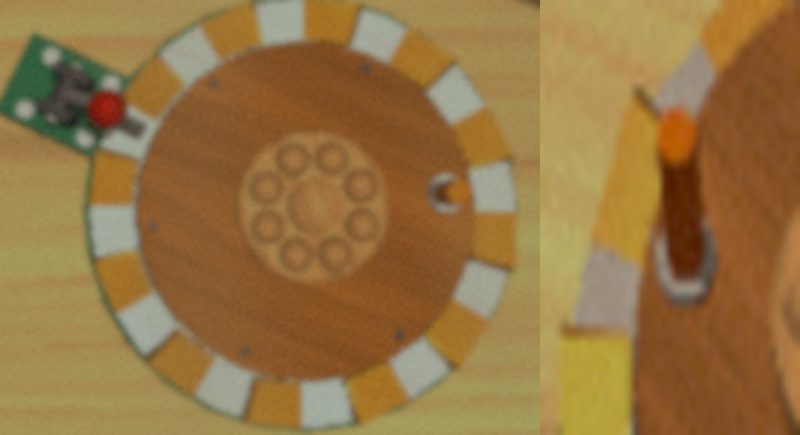

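The crops put the peg top at (412.7,288.3) in the top view and (263.9,192.4) in the scene view. The wooden disc's centre is near (361.5,295.3) in the top view.

Run:
```python
from h import *
t=cv2.imread('pics/top0.png')
h=cv2.cvtColor(t,cv2.COLOR_BGR2HSV)
# wooden disc edge along radial scans: outer edge where hue/val jumps to tile
g=cv2.cvtColor(t,cv2.COLOR_BGR2GRAY).astype(float);g=cv2.GaussianBlur(g,(3,3),0)
c0=np.array([361.5,295.3]);P=[]
for a in np.radians(np.arange(0,360,3)):
    rr=np.arange(50,63,.25);q=c0+rr[:,None]*[np.cos(a),np.sin(a)]
    v=cv2.remap(g.astype(np.float32),q[:,0].astype(np.float32)[None],q[:,1].astype(np.float32)[None],1)[0]
    i=np.argmax(np.gradient(v));P.append(q[i])
W=plane('top',np.array(P),60)[:,:2]
def fit(W):
    k=np.ones(len(W),bool)
    for _ in range(6):
        A=np.c_[2*W[k],np.ones(k.sum())];x=np.linalg.lstsq(A,(W[k]**2).sum(1),rcond=None)[0]
        r=np.sqrt(x[2]+x[:2]@x[:2]);e=abs(np.linalg.norm(W-x[:2],axis=1)-r);k=e<max(1.5,1.5*np.median(e))
    return x[:2],r,k.sum()
C,r,n=fit(W);print('axis',C,r,n)
K=tri(ray('top',(295.5,261.3)),ray('scene',(348.8,227)));Pg=tri(ray('top',(412.7,288.3)),ray('scene',(263.9,192.4)))
print('K',K,'P',Pg,plane('top',(412.7,288.3),102))
for nm,p,z in(('K',K,121),('P',Pg,102)):
    d=p[:2]-C;print(nm,np.linalg.norm(d),np.degrees(np.arctan2(d[1],d[0])))
for nm,uv,z in(('glue',(496,305),120),('tin',(312,185),75),('ros',(364,293),82)):print(nm,plane('top',uv,z))
o=get_obs();M=R.from_quat(o['eef_rot']).as_matrix();print(M.round(3),o['time_s'])
```

```text
axis [501.44313116 -83.98115026] 107.4704103961856 102
K [560.05958508  38.86911746 121.90027149] P [ 510.76056492 -171.97322686  102.34318151] [[ 511.30081281 -174.09044346  102.        ]]
K 136.11787887214228 64.49244635569598
P 88.4840105119375 -83.95550496304101
glue [[ 480.69664075 -316.40356802  120.        ]]
tin [[711.82700862   8.67703959  75.        ]]
ros [[503.56668131 -87.35042432  82.        ]]
[[ 0.922  0.387 -0.001]
 [ 0.387 -0.922  0.002]
 [-0.    -0.002 -1.   ]] 0.1
```

Call:
drive_tool --series '[[1, [5, -3.4, 0], -8], [1, [10, -6.8, 0], -16], [1, [15, -10.2, 0], -24], [1, [20, -13.6, 0], -32], [1, [24, -16.5, 0], -42], [1, [28, -19, 0], -42], [1, [32, -22, 0], -42], [1, [36, -24.6, 0], -42], [1, [40, -27.3, 0], -42], [1, [40, -27.3, 0], -42]]' --squeeze 40

```text
time_s: 1.1
ee_pos: [477.2, -96.2, 253.1]
eef_rot: [0.843, 0.538, 0.001, -0.001]
contact_force: [-0.1, -0.7, 0.0]
width: 0.1
```

```bash
cat >> h.py <<'E'
C=np.array([501.4,-84.]);u=np.array([.4305,.9026])
def go(tip,ang,xd=None):
    """print shift(cm) and twist(deg) to bring fingertip to tip with tool x at world angle ang(deg)"""
    o=get_obs();M=R.from_quat(o['eef_rot']).as_matrix()
    d=M.T@(np.array(tip)+[0,0,22]-o['ee_pos'])/10
    print(d.round(2),'twist',round((np.degrees(np.arctan2(M[1,0],M[0,0]))-ang+180)%360-180,1))
def rel(): 
    o=get_obs();d=o['ee_pos'][:2]-C;print('t',o['time_s'],'r',d@u,'lat',d@[-u[1],u[0]],'tipz',o['ee_pos'][2]-22,'F',o['contact_force'].round(1),'w',round(o['width'],1),'q',o['joint_pos'].round(2))
def stand(r,z,lat=0): return [*(C+r*u+lat*np.array([-u[1],u[0]])),z]
E
python3 -c "
from h import *
rel();go(stand(100,160),64.5);go(stand(100,112),64.5)"
```

```text
t 1.1 r -21.46184024649304 lat 16.571367881883138 tipz 231.14883864286557 F [-0.1 -0.7  0. ] w 0.1 q [ 0.54  0.21 -0.44  1.66  0.09  1.29 -0.36]
[12.12  1.77  7.14] twist 0.5
[12.11  1.78 11.94] twist 0.5
```

Call:
drive_tool --series '[[1, [4, 0.6, 2], 0.5], [1, [8, 1.2, 4.5], 0.5], [1, [12.1, 1.8, 7], 0.5], [1, [12.1, 1.8, 9], 0.5], [1, [12.1, 1.8, 11.9], 0.5], [1, [12.1, 1.8, 11.9], 0.5], [1, [12.1, 1.8, 11.9], 0.5]]'

```text
time_s: 1.8
ee_pos: [543.4, 1.1, 134.0]
eef_rot: [0.847, 0.532, -0.001, -0.0]
contact_force: [-0.1, 0.1, -0.1]
width: -0.1
```

Run:
```python
from h import *
rel();go(stand(100,112),64.5)
a=optics.read_camera('wrist');s=optics.read_camera('scene')
cv2.imwrite('pics/w1.png',np.hstack([cv2.resize(a,(400,300)),cv2.resize(s[150:300,240:440],(400,300))]))
```

```text
t 1.8 r 94.9068520673381 lat -1.2310570920227448 tipz 111.98279095186996 F [-0.1  0.1 -0.1] w -0.1 q [ 0.32  0.44 -0.47  1.69  0.22  1.07 -0.67]
[ 0.51 -0.13 -0.  ] twist -0.2
```

View pics/w1.png

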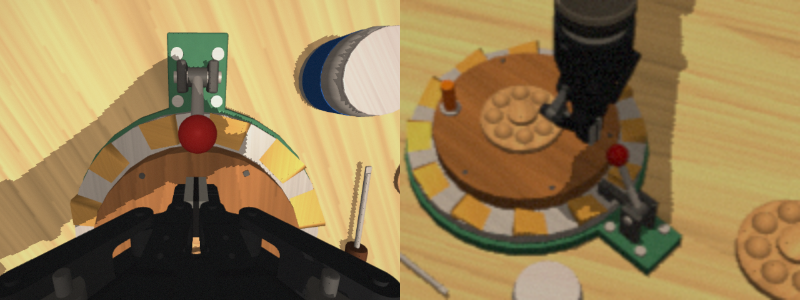

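The fingertips sit just inside the knob, on its radial line: in the wrist half the knob is at (197,134) and the fingers at (197,200). I'll push outward.

Call:
drive_tool --series '[[1, [1, -0.1, 0], 0], [1, [2, -0.1, 0], 0], [1, [3, -0.1, 0], 0], [1, [4, -0.1, 0], 0], [1, [5, -0.1, 0], 0], [1, [6, -0.1, 0], 0], [1, [7, -0.1, 0], 0], [1, [8, -0.1, 0], 0], [1, [8.7, -0.1, 0], 0], [1, [8.7, -0.1, 0], 0]]'

```text
time_s: 2.9
ee_pos: [581.0, 82.2, 134.3]
eef_rot: [0.846, 0.533, 0.0, -0.0]
contact_force: [-0.1, 0.7, -0.7]
width: 0.2
```

Call:
drive_tool --series '[[1, [0, 0, 0], 0], [1, [0, 0, 0], 0], [1, [0, 0, -2], 0], [1, [0, 0, -5], 0], [1, [0, 0, -8], 0], [1, [0, 0, -10], 0], [1, [-5, 0, -10], 0], [1, [-10, 0, -10], 0], [1, [-15, 0, -10], 0], [1, [-15, 0, -10], 0]]'

```text
time_s: 3.9
ee_pos: [512.4, -65.8, 234.0]
eef_rot: [0.851, 0.525, -0.003, 0.002]
contact_force: [0.9, -0.8, -0.3]
width: -0.1
```

Run:
```python
from h import *
rel()
s=optics.read_camera('scene');t=optics.read_camera('top');cv2.imwrite('pics/t2.png',t)
cv2.imwrite('pics/s2.png',np.hstack([cv2.resize(t[205:385,240:440],(400,360)),cv2.resize(s[140:320,220:420],(400,360))]))
P=C+90*np.array([np.cos(np.radians(-84)),np.sin(np.radians(-84))]);print(P)
b=np.radians(-10.5);ux=np.array([np.cos(b),np.sin(b)])
go([*(P+35*ux),200],-10.5);go([*(P+35*ux),76],-10.5)
```

```text
t 3.9 r 21.187118528918173 lat -2.1226224751031246 tipz 211.96202304592742 F [ 0.9 -0.8 -0.3] w -0.1 q [ 0.45  0.29 -0.45  1.62  0.14  1.27 -0.49]
[ 510.80756169 -173.50697058]
[-9.68  8.09  1.26] twist 74.5
[-9.67  8.08 13.66] twist 74.5
```

View pics/s2.png

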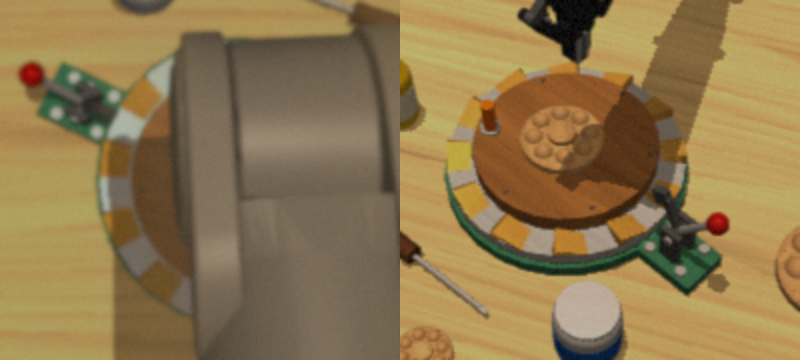

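The pawl now lies back on its stop, with the knob at (32,74) in the top crop and (718,224) in the scene crop. Next I'll move behind the peg.

Call:
drive_tool --series '[[1, [-1, 1, 0], 8.5], [1, [-2, 2, 0], 17], [1, [-4, 3, 0], 25.5], [1, [-5, 4, 0], 34], [1, [-6, 5, 0], 42.5], [1, [-7, 6, 0], 51], [1, [-8, 7, 1], 59.5], [1, [-9, 8, 1], 68], [1, [-9.7, 8.1, 1.3], 74.5], [1, [-9.7, 8.1, 1.3], 74.5]]'

```text
time_s: 5.0
ee_pos: [546.8, -177.0, 220.6]
eef_rot: [0.996, -0.089, -0.001, -0.0]
contact_force: [-0.4, 0.4, 0.6]
width: -0.2
```

Call:
drive_tool --series '[[1, [0, 0, 0], 0], [1, [0, 0, 0], 0], [1, [0, 0, 3], 0], [1, [0, 0, 6], 0], [1, [0, 0, 6], 0], [1, [0, 0, 6], 0]]'

```text
time_s: 5.6
ee_pos: [546.7, -176.8, 161.6]
eef_rot: [0.996, -0.088, -0.0, -0.0]
contact_force: [0.7, 0.3, 0.5]
width: -0.3
```

Run:
```python
from h import *
rel()
P=C+90*np.array([np.cos(np.radians(-84)),np.sin(np.radians(-84))])
b=np.radians(-10.5);ux=np.array([np.cos(b),np.sin(b)])
go([*(P+32*ux),76],-10.5)
w=optics.read_camera('wrist');s=optics.read_camera('scene')
cv2.imwrite('pics/s3.png',np.hstack([cv2.resize(w,(400,300)),cv2.resize(s[130:280,220:420],(400,300))]))
```

```text
t 5.6 r -64.22432859335505 lat -80.80341321276711 tipz 139.56293401567885 F [0.7 0.3 0.5] w -0.3 q [ 0.41  0.43 -0.18  1.57  0.08  1.14 -1.53]
[-0.39  0.34  6.36] twist 0.4
```

View pics/s3.png

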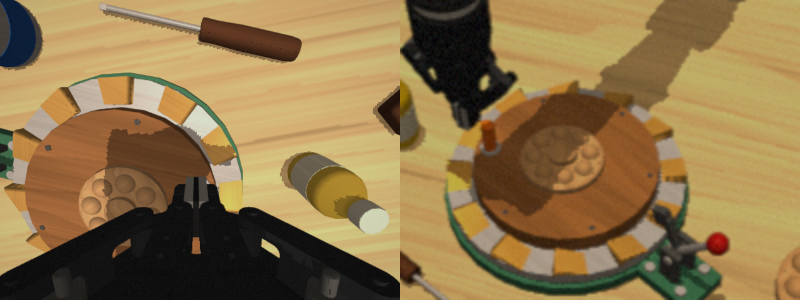

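The fingertips are behind the peg, which shows just beyond them at (197,245) in the wrist half, and clear of the glue. I'll descend and push most of the way, then measure.

Call:
drive_tool --series '[[1, [0, 0.3, 3], 0.4], [1, [0, 0.3, 6.3], 0.4], [1, [0, 0.3, 6.3], 0.4], [1, [-1, 0.3, 6.3], 0.4], [1, [-2, 0.3, 6.3], 0.4], [1, [-3, 0.3, 6.3], 0.4], [1, [-4, 0.3, 6.3], 0.4], [1, [-5, 0.3, 6.3], 0.4], [1, [-6, 0.3, 6.3], 0.4], [1, [-6, 0.3, 6.3], 0.4]]'

```text
time_s: 6.7
ee_pos: [486.3, -170.0, 100.3]
eef_rot: [0.996, -0.093, 0.001, 0.0]
contact_force: [-0.2, -0.7, -0.5]
width: -0.4
```

Run:
```python
from h import *
rel()
o=get_obs();b=np.radians(-10.5);ux=np.array([np.cos(b),np.sin(b)]);print((o['ee_pos'][:2]-C)@ux)
s=optics.read_camera('scene');cv2.imwrite('pics/s4full.png',s)
cv2.imwrite('pics/s4.png',cv2.resize(s[150:270,230:390],(800,600),interpolation=2))
for a in(-120,-115.5,-110,-105,-84):
    q=C+90*np.array([np.cos(np.radians(a)),np.sin(np.radians(a))])
    c=optics.camera_info('scene');f=240/np.tan(np.radians(c['fovy'])/2)
    v=R.from_quat(c['attitude']).inv().apply(np.r_[q,102]-c['position']);uv=(c['cx']-f*v[0]/v[2],c['cy']+f*v[1]/v[2])
    print(a,np.round(uv,1),np.round([(uv[0]-230)*5,(uv[1]-150)*5]))
```

```text
t 6.7 r -84.10097721065337 lat -23.367120683127926 tipz 78.25111443345854 F [-0.2 -0.7 -0.5] w -0.4 q [ 0.44  0.39 -0.18  1.81  0.08  0.95 -1.53]
0.8053910507162954
-120 [275.8 176.4] [229. 132.]
-115.5 [273.5 178. ] [218. 140.]
-110 [270.9 180.1] [205. 150.]
-105 [268.7 182.2] [194. 161.]
-84 [262.3 192.2] [162. 211.]
```

View pics/s4.png

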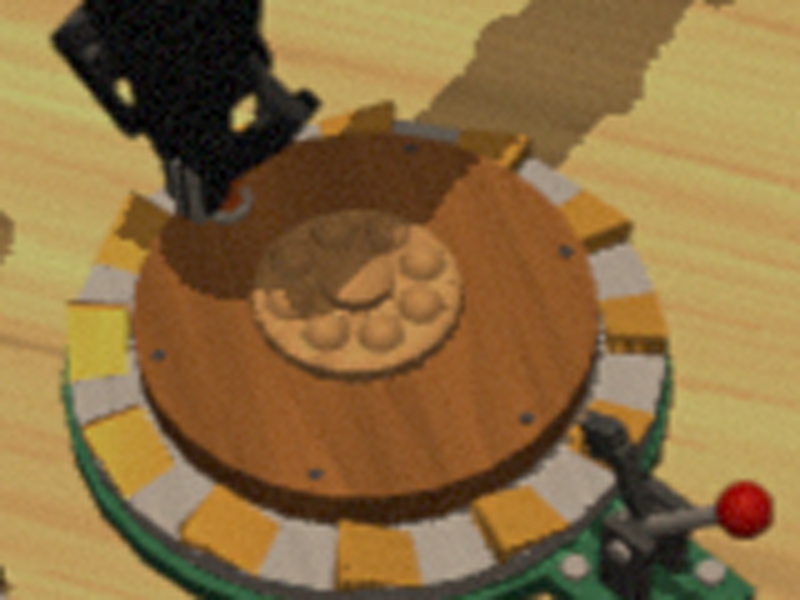

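Call:
drive_tool --series '[[1, [-0.3, 0, 0], 0], [1, [-0.5, 0, 0], 0], [1, [-0.5, 0, 0], 0], [1, [-0.5, 0, 0], 0]]'

```text
time_s: 7.15
ee_pos: [482.8, -168.5, 98.5]
eef_rot: [0.996, -0.092, 0.001, -0.0]
contact_force: [2.8, 0.3, 0.9]
width: -0.0
```

Call:
drive_tool --series '[[1, [1, 0, 0], 0], [1, [2, 0, 0], 0], [1, [2, 0, -3], 0], [1, [2, 0, -7], 0], [1, [5, 0, -11], 0], [1, [9, 0, -12], 0], [1, [12, 0, -12], 0], [1, [15, 0, -12], 0], [1, [15, 0, -12], 0]]'

```text
time_s: 8.05
ee_pos: [632.2, -196.6, 215.6]
eef_rot: [0.996, -0.092, -0.001, -0.0]
contact_force: [-0.5, -0.6, -0.6]
width: 0.2
```

Run:
```python
from h import *
rel()
s=optics.read_camera('scene');t=optics.read_camera('top');cv2.imwrite('pics/t5.png',t);cv2.imwrite('pics/s5full.png',s)
cv2.imwrite('pics/s5.png',cv2.resize(s[150:270,230:390],(800,600),interpolation=2))
go(stand(258,180),64.5);go(stand(258,106),64.5)
```

```text
t 8.05 r -45.288904635749006 lat -166.50361729041575 tipz 193.60279467052356 F [-0.5 -0.6 -0.6] w 0.2 q [ 0.38  0.57 -0.17  1.22  0.09  1.36 -1.54]
[ -8.   -33.63   1.49] twist -75.1
[ -7.97 -33.63   8.89] twist -75.1
```

View pics/s5.png

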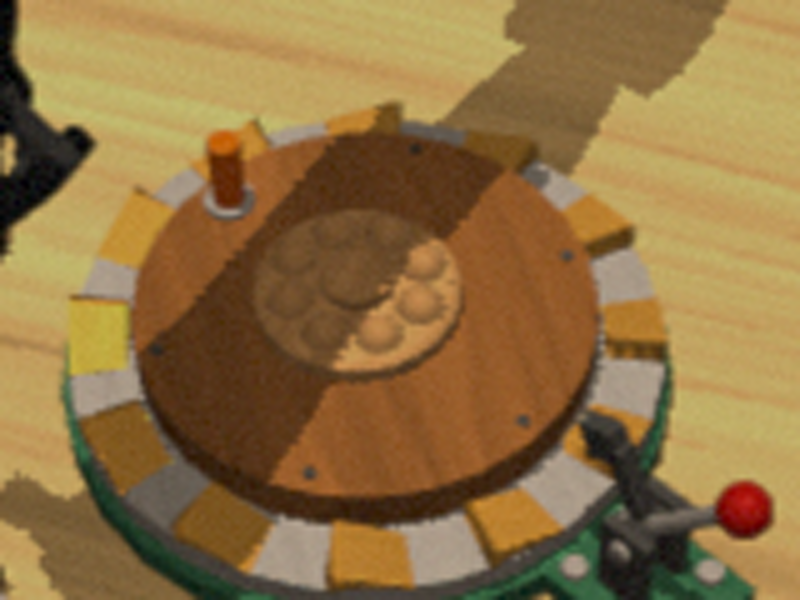

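The peg top is at crop (224,141), close to the predicted (218,140) for one notch. I'll quantify that with the same blob measure before and after.

Run:
```python
from h import *
for f,c in(('scene0',(264,193)),('s5full',(275,178))):
    im=cv2.imread(f'pics/{f}.png')
    u_,n,_=blob(im,(0,215,170),(14,255,255),c,6)
    if u_ is None: print('none');continue
    d=plane('scene',u_,102)[0,:2]-C;print(f,u_,n,np.linalg.norm(d),np.degrees(np.arctan2(d[1],d[0])))
for f,c in(('top0',(412.7,288.3)),):
    d=plane('top',c,102)[0,:2]-C;print(np.degrees(np.arctan2(d[1],d[0])))
```

```text
scene0 [263.5 191.7] 10 87.90465362873798 -85.28852432788807
s5full [274.         177.92307692] 13 89.3477711278546 -116.08507909605925
-83.72844240944545
```

The wheel reads about 0.53 rad, well inside the play. Next I'll go outside the knob.

Call:
drive_tool --series '[[1, [-1, -4, 0], -8.5], [1, [-2, -8, 0], -17], [1, [-3, -12, 0], -25.5], [1, [-4, -16, 0], -34], [1, [-5, -20, 0], -42.5], [1, [-6, -24, 0], -51], [1, [-7, -28, 0], -59.5], [1, [-8, -32, 0.5], -68], [1, [-8, -33.6, 1.5], -75], [1, [-8, -33.6, 1.5], -75]]'

```text
time_s: 9.15
ee_pos: [609.9, 152.5, 202.1]
eef_rot: [0.844, 0.536, -0.001, -0.002]
contact_force: [-1.0, 0.6, -0.6]
width: -0.2
```

Call:
drive_tool --series '[[1, [0, 0, 0], 0], [1, [0, 0, 0], 0], [1, [0, 0, 2], 0], [1, [0, 0, 2], 0]]'

```text
time_s: 9.55
ee_pos: [611.7, 145.3, 181.3]
eef_rot: [0.847, 0.531, -0.003, 0.0]
contact_force: [0.0, -0.5, 0.4]
width: 0.3
```

Run:
```python
from h import *
rel();go(stand(260,106),64.5);go(stand(172,112),64.5)
w=optics.read_camera('wrist');s=optics.read_camera('scene')
cv2.imwrite('pics/s6.png',np.hstack([cv2.resize(w,(400,300)),cv2.resize(s[140:320,260:500],(400,300))]))
```

```text
t 9.55 r 254.47196232056768 lat -0.8303577748669824 tipz 159.34152420632725 F [ 0.  -0.5  0.4] w 0.3 q [ 0.06  0.57 -0.51  1.37  0.28  1.28 -0.91]
[ 0.58 -0.07  5.33] twist -0.3
[-8.23 -0.02  4.77] twist -0.3
```

View pics/s6.png

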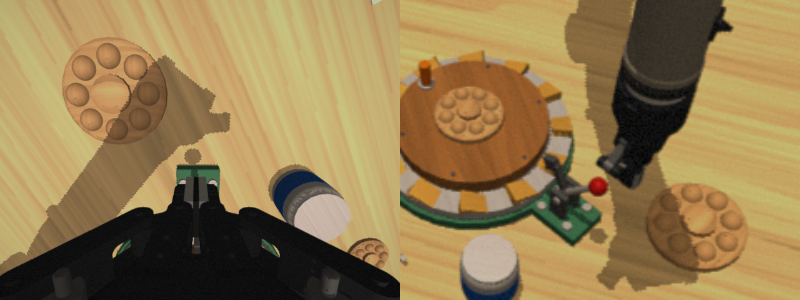

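The fingertips are on the radial line, just outside the knob. In the scene half the knob is at (598,187) and the tip at (628,185). I'll descend and push it back.

Call:
drive_tool --series '[[1, [0.6, -0.1, 0], 0], [1, [0.6, -0.1, 2.5], 0], [1, [0.6, -0.1, 5], 0], [1, [0.6, -0.1, 5], 0], [1, [-0.8, -0.1, 5], 0], [1, [-1.8, -0.1, 5], 0], [1, [-2.8, -0.1, 5], 0], [1, [-3.8, -0.1, 5], 0], [1, [-4.8, -0.1, 5], 0], [1, [-4.8, -0.1, 5], 0]]'

```text
time_s: 10.65
ee_pos: [590.4, 102.3, 133.1]
eef_rot: [0.847, 0.531, -0.001, 0.001]
contact_force: [0.1, 0.1, -0.2]
width: 0.2
```

Call:
drive_tool --series '[[1, [-1, 0, 0], 0], [1, [-2, 0, 0], 0], [1, [-2.8, 0, 0], 0], [1, [-2.8, 0, 0], 0], [1, [-2.8, 0, 0], 0], [1, [-2, 0, -1], 0], [1, [-1, 0, -4], 0], [1, [0, 0, -8], 0], [1, [4, 0, -10], 0], [1, [8, 0, -12], 0]]'

```text
time_s: 11.65
ee_pos: [626.9, 179.1, 256.5]
eef_rot: [0.847, 0.532, 0.002, 0.0]
contact_force: [0.2, 0.0, 0.2]
width: 0.0
```

Run:
```python
from h import *
rel()
s=optics.read_camera('scene');t=optics.read_camera('top');cv2.imwrite('pics/t7.png',t)
cv2.imwrite('pics/s7.png',np.hstack([cv2.resize(s[150:300,230:390],(480,450),interpolation=2),cv2.resize(t[205:385,250:378],(320,450),interpolation=2)]))
for nm,im in(('top',t),('scene',s)):
    b=[blob(im,(0,200,90),(4,255,255),c,30)[:2] for c in ([(296,262)] if nm=='top' else [(349,228)])]
    print(nm,b)
```

```text
t 11.65 r 291.5318199836427 lat -0.004714530164932285 tipz 234.46308694844197 F [0.2 0.  0.2] w 0.0 q [-0.    0.58 -0.52  1.18  0.28  1.45 -0.94]
top [(array([294.65217391, 260.89855072]), 69)]
scene [(array([348.15714286, 226.77142857]), 70)]
```

View pics/s7.png

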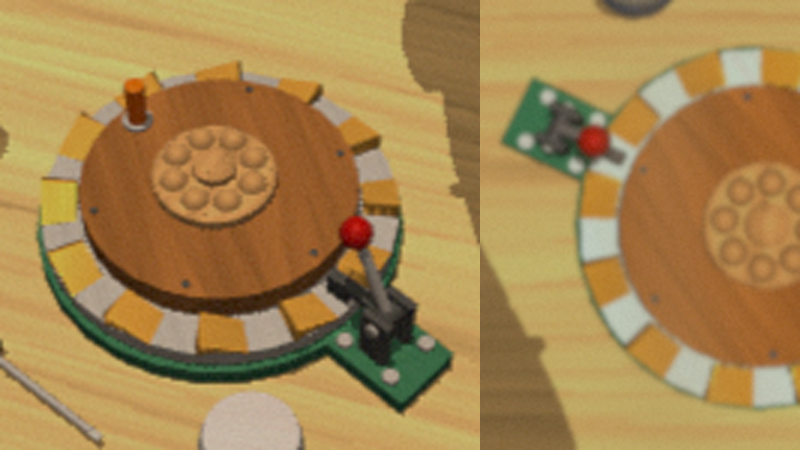

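The knob is back at its original pixels within 0.5 px in both views, so the pawl is fully down. The peg is one notch on, the rosette is centred and the arm is clear.

```bash
python3 -c "
from cell import job_done
print(job_done())"
```

```text
the job is handed in; nothing more can be done
None
```

The job is done and handed in at about 12 s on the robot's clock. With closed fingertips I flipped the pawl back onto its stop, pushed the peg one notch clockwise, and pushed the knob over so the pawl dropped in.

- **Table:** after the push the peg lay at about -116° in the world frame, against a target of -115.5°. That puts the wheel at about 0.53 rad, inside the ±0.08 play around 0.524. It started at about -84° by the top camera and -85° by the scene camera, a small difference also within the play.
- **Pawl:** after the drop, the knob was within 0.5 px of its starting position in both the top and scene views, so the pawl is fully down.
- **Surroundings:** the last pictures show the rosette in the middle of the disc. The tin and screwdriver looked undisturbed where they showed. The glue bottle was outside the final crop, but the arm kept well clear of it. Force readings after each move stayed under about 4 N, and the arm was clear of everything at hand-in.

No check failed.

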